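# Dispense buffer into a dish and hold the pipette ready over it

### The job

Get ready to draw up buffer: first press the pump on the small dispenser bottle all the way down and let it come all the way up again, so that a dose goes into the dish under its spout. Then draw the pipette up out of its leaning stand, bring it upright, tip down, and hold it still over the middle of the dish with its tip 2 to 5 cm above the dish's floor. Finish while still holding the pipette there in the air; do not shift the dish or knock over or push about the other things on the bench.

Things in the scene. Friction and masses are not known exactly. Their poses are not given: they have to be found in the camera images.
- pump (a joint): travel of the white pump head on the dispenser bottle: 0 = up (rest), 0.013 m = fully down; it moves straight down, needs about 3 N to start and 7.5 N to bottom, and springs back up when let go
- pump_top (a point): middle of the flat round top (28 mm across) of the pump head, on the bottle's axis, 145 mm above the bench at rest; press here from above. The spout (8 mm thick, its upper side 4 mm lower than this top) reaches 57 mm out from the axis, over the dish; its outlet's end is 119 mm above the bench at rest
- dispenser: fixed glass bottle, 52 mm across, 100 mm tall to the old cap, with the white pump on top (145 mm in all); origin under its middle on the bench; the spout points along its own -x axis
- dish: loose shallow round white dish, 93 mm across, 16 mm high, under the spout; origin at the middle of its underside (its floor is about 1 mm thick), 80 mm from the bottle's axis
- stand: fixed pipette stand: grey base plate 150 x 84 mm, two aluminium cheeks and a tapered grey sleeve leaning 0.61 rad (35 degrees) from the vertical, its upper end towards the stand's own -x. Origin on the bench under the sleeve's mouth. The sleeve's axis, up and out, is (-0.573, 0, 0.820) in the stand's frame
- stand_mouth (a point): centre of the sleeve's mouth, 130 mm above the bench: 34 mm across, with a 19 mm bore that narrows downwards over 98 mm. The pipette sits with its shoulder on this mouth, within about 0.05 rad of the sleeve's axis, and comes out along that axis; its tip is clear after 130 mm
- pipette: loose white pipette with clear tip, about 85 g, 263 mm long, seated in the stand. Origin at the point of the tip; its z axis runs up to the plunger knob. Along z: clear tip to 44 mm, slim nose to the shoulder at 129 (16 mm thick there), handle 129 to 234 (28 mm wide along its y, flat sides; 26 along x), thin stem, knob 249 to 263 (18 mm thick). In the stand its y is the stand's y
- pipette_grip (a point): point on the pipette's axis 222 mm above its tip, near the handle's upper end: grip here across the handle's y sides, so that the palm clears the knob, whose top is 41 mm further up. A finger hook and an ejector button stick out of the handle here, to x = -19 and +19 mm; axes as the pipette's
- beaker: loose glass beaker, 65 mm across, 102 mm tall, a bystander; origin under its middle
- tip_box: loose clear box of pipette tips, 91 x 126 x 85 mm, a bystander; origin under its middle
- timer: loose round timer lying flat, 58 mm across, 16 mm high, a bystander; origin under its middle
- small_vial: loose small capped vial, 24 mm across, 40 mm tall, a bystander; origin under its middle
- jar: loose glass jar with a white lid, 69 mm across, 120 mm tall, a bystander; origin under its middle

How it is judged (in metres and radians):
On the way, in this order (a step that is already met when the one before it is completed fails the run):
1. the pump head has been pressed all the way down (value of joint pump above 0.011 m), for 0.1 s.
2. the pump head has come up again (value of joint pump below 0.002 m), for 0.1 s.
3. the pipette is drawn out of the stand and held by the fingers (height (world z) of pipette above 0.1 m and contact force between pipette and the fingers above 0.5 N and contact force between pipette and stand below 0.1 N), for 0.2 s.
At the end, for the whole second after the job is handed in: pipette held still by the fingers alone, within 0.2 rad of upright, tip down, within 30 mm of the dish's middle seen from above and 17.5 to 56 mm above its underside, touching neither dish, dispenser nor stand; pump up within 2 mm; dish within 20 mm of its start (angle between pipette's own z axis and vertical below 0.2 rad and horizontal distance between pipette and dish below 0.03 m and z of pipette in the frame of dish between 0.0175 and 0.056 m and contact force between pipette and the fingers above 0.5 N and contact force between pipette and dish below 0.05 N and contact force between pipette and dispenser below 0.05 N and contact force between pipette and stand below 0.05 N and linear speed of pipette below 0.02 m/s and value of joint pump below 0.002 m and distance of dish from where it was at the start of the episode below 0.02 m); the arm keeps its last pose, push and grip.
It fails at once if the dish was shifted more than 2 cm (distance of dish from where it was at the start of the episode above 0.02 m).
It fails at once if a bystander was pushed about or knocked over (moved more than 2 cm) (distance of any of beaker, tip_box, timer, small_vial, jar from where it was at the start of the episode above 0.02 m or angle between any of beaker, small_vial, jar's own z axis and vertical above 0.5 rad).
It also fails if it takes over 64 s, if anything falls off the work surface, if the arm or the gripper's body presses on something with over 40 N, if the wrist force passes 120 N, or if a joint passes its speed limit or range.

### The arm

A 7-joint arm with a two-finger parallel gripper is mounted at the origin on a cart in front of the work surface, level with it; the furniture and walls round the work are solid. World frame = base frame: x ahead of the robot, y to its left, z up, the work surface at z = 0. Lengths are in m, angles in degrees, forces in N, time in s.
With the tool pointing down it reaches from about 0.4 to 0.85 m from the base axis. Payload 4.5 kg.
Tool frame: the origin (TCP) lies at the very end of the fingers, on their centre line; the grasp point (between the pads) lies 19 mm behind it (grip_depth is the z of the grasp point in the tool frame, in m); z points along the fingers, y is the line along which they close (so a half turn about z gives the same grasp; the last joint's range is limited). The gripper opens to 85 mm and grips with 20 to 120 N. Pads are 22 mm wide; open, the fingers measure 114 mm over their backs; the gripper's body (76 mm by 85 mm) begins 54 mm behind the grasp point. The pads swing forward as they close: fully open they stand 13 mm farther back than shut.
Start: joints at [-67.85, 39.483, -11.15, 89.685, 9.013, 51.709, -12.324], TCP at [0.216, 0.587, 0.231] pointing down, gripper open.
Joint ranges: [-172.22, 172.22], [-26.19, 119.32], [-84.43, 86.54], [7.71, 146.69], [-57.33, 237.33], [2.42, 119.75], [-152.13, 152.13]. Speed limits (degrees/s): [147.25, 147.25, 180, 180, 180, 180, 180].

### API

Orientations are given as a 3x3 rotation matrix whose columns are the frame's x, y, z axes.
In Python, from bench import * gives the robot as it stands.
- The arm moves only by the tool arm_command, never from a script. Its argument "increments" is a list that holds one entry, the list of rows, each a list of 6 numbers: the shift along the tool's x, y, z in cm, then the turn, a rotation vector about the tool's x, y, z in rad. In form: [[[tx, ty, tz, ax, ay, az], ...]]. A call has 1 to 10 rows; each row is the pose to reach, as a shift and turn from the pose commanded when the call began, along the tool's axes at that moment; what a row does not reach only later rows make up. A row lasts 1/12 s, in which the tool goes at most 41.7 mm and 7.16 degrees, less where a joint would pass 70% of its speed; a pose out of reach is approached as far as the arm can. A call with a gripper value outside its range is refused whole. "jaw" is the closure, from 0 (fully open) to 1 (shut), set as the call begins (left out, the last holds). The fingers move at their own pace and stop on an object; "newtons" is the grip in N (left out, the last holds). Time passes only in rows, so rows that repeat a pose let the fingers close. It gives the time, the measured TCP pose, the force, the opening and the grip force at its end, in the units of the state.
- sense(): the state, without advancing time (a new reading comes with each control period).
- capture(name): name is "scene" or "top" or "wrist"; returns a dict with "color" (480x640x3 uint8, blue, green, red), "depth" (480x640 float32, m along the optical axis (not along the pixel's ray), 0 where there is no reading), "intrinsics" (3x3 intrinsics, pixels), "dist_coeffs" ([k1, k2, p1, p2, k3] as OpenCV has them; the pictures are not rectified), "cam_to_world" (4x4, takes a point from camera to world coordinates); the wrist camera has in their place "mount" (4x4, takes a point from camera to tool coordinates, whose origin is the TCP and whose axes are the flange's). Camera axes: x right, y down, z forward; pixel columns grow to the right and rows downward; lengths in m; the calibration is good to about 2 mm. A picture is of the moment at which its call begins: read the wrist's pose just before it.
- hand_in(): hands the job in; it is judged then, once.
The state is a dict: "time_s": time; "joints": joint angles; "joint_velocities": joint speeds; "joint_torque": joint torques, N m; "tcp_pos": TCP position; "ee_rot": TCP orientation; "wrist_force": force on the tool from outside, world axes, zero at the start; "moment": the same for the moment, N m; "finger_gap": finger opening in m; "grasp_force": force on a finger pad.
Only numpy, scipy, OpenCV 4.12 (cv2) and the standard library are available. Lean on these libraries where they do the work, as an engineer would, in place of code of your own. Each camera call takes 0.05 s, during which the arm holds its last target. There are 200 camera calls.

## Working session

There is one attempt and no reset: what is moved stays moved. The work goes in short steps, Python scripts to look and compute and a tool call to move; the robot and the scene stay as the last step left them, time stands still between calls to the robot, and variables do not carry over. Pictures are saved under pics/ and viewed, at most 10 in all, crops included, and the job is handed in when it is done.

Besides the shell and the picture viewer there is one more tool, called as a command line: name --argument value ..., lists and objects as JSON in quotes. arm_command: Moves the arm, as the interface text tells. Its arguments: {"type":"object","properties":{"increments":{"type":"array"},"jaw":{"type":"number"},"newtons":{"type":"number"}},"required":["increments"]}

```bash
mkdir -p pics
python3 - <<'E'
from bench import *
import cv2,numpy as np
s=sense();print(s['time_s'],s['tcp_pos'],np.round(s['ee_rot'],3).tolist(),s['finger_gap'])
for n in('scene','top'):
    c=capture(n);cv2.imwrite(f'pics/{n}0.png',c['color']);np.savez(f'{n}0.npz',**c)
    print(n,np.round(c['cam_to_world'],3).tolist(),np.round(c['intrinsics'],1).tolist(),c['dist_coeffs'])
E
```

```text
0.0 [0.21577685 0.58583127 0.23044524] [[-0.938, 0.345, -0.001], [0.345, 0.938, -0.002], [-0.0, -0.002, -1.0]] 0.0855330488504429
scene [[-0.49, -0.581, 0.65, -0.424], [-0.871, 0.308, -0.382, 0.555], [0.022, -0.753, -0.657, 1.104], [0.0, 0.0, 0.0, 1.0]] [[488.8, 0.0, 324.8], [0.0, 488.8, 234.6], [0.0, 0.0, 1.0]] [-0.11088388  0.          0.          0.          0.        ]
top [[-0.01, -0.992, 0.129, 0.374], [-1.0, 0.012, 0.016, -0.019], [-0.017, -0.129, -0.991, 1.238], [0.0, 0.0, 0.0, 1.0]] [[466.0, 0.0, 326.9], [0.0, 466.0, 242.2], [0.0, 0.0, 1.0]] [0.01880538 0.         0.         0.         0.        ]
```

View pics/scene0.png

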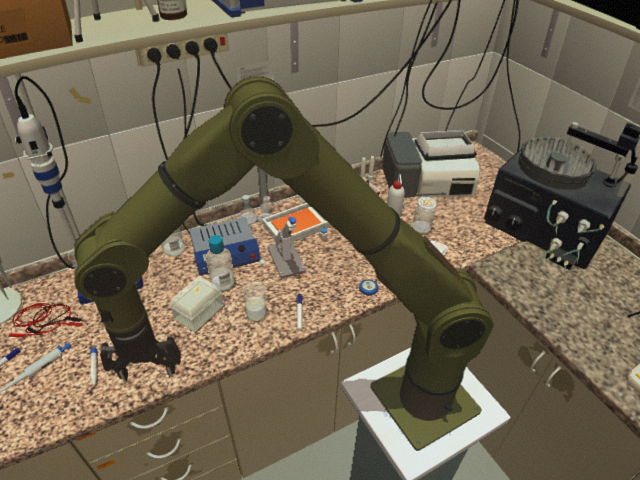

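View pics/top0.png

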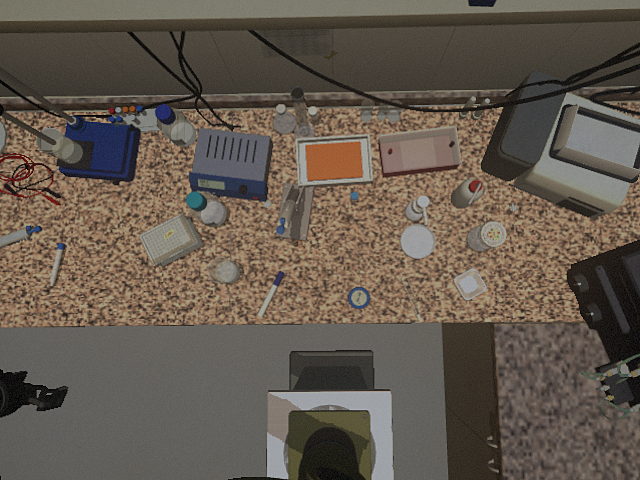

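The scene and top views show the dispenser at about (418,205), with its spout towards (427,222). The dish is at (417,241). The stand is at (295,210), and the pipette knob leans towards the robot at (281,228). Next I measure them from depth.

```bash
cat > h.py <<'E'
import numpy as np,cv2
def cloud(c,T=None):
    T=c['cam_to_world'] if T is None else T
    v,u=np.mgrid[0:480,0:640]
    p=cv2.undistortPoints(np.stack([u,v],-1).reshape(-1,1,2).astype(np.float64),c['intrinsics'],c['dist_coeffs']).reshape(480,640,2)
    d=c['depth'].astype(float)
    P=np.concatenate([p*d[...,None],d[...,None]],-1)
    W=P@T[:3,:3].T+T[:3,3]; W[d==0]=np.nan
    return W
E
python3 - <<'E'
from h import *
np.set_printoptions(precision=3,suppress=True,linewidth=200)
c=dict(np.load('top0.npz'));W=cloud(c);np.save('W.npy',W)
im=c['color']
a=cv2.resize(im[175:265,375:515],None,fx=4,fy=4,interpolation=cv2.INTER_CUBIC)
b=cv2.resize(im[175:265,265:325],None,fx=4,fy=4,interpolation=cv2.INTER_CUBIC)
cv2.imwrite('pics/crop.png',np.hstack([b,a]))
print('bench z',np.nanmedian(W[255:275,280:400,2]))
def show(n,r0,r1,c0,c1,zlo,zhi):
    S=W[r0:r1,c0:c1].reshape(-1,3);S=S[(S[:,2]>zlo)&(S[:,2]<zhi)]
    print(n,len(S),'med',np.median(S,0),'min',S.min(0),'max',S.max(0), 'mid',(S.min(0)+S.max(0))/2)
show('pumptop',190,235,400,440,.142,.152)
show('pumpspout',190,235,400,440,.115,.142)
show('dish',220,262,395,440,.008,.025)
print((W[180:245:3,272:316:3,2]*1000).round())
print((W[192:232:2,404:434:2,2]*1000).round())
E
```

```text
bench z -0.0005393033990059859
pumptop 122 med [ 0.61  -0.231  0.145] min [ 0.567 -0.245  0.142] max [ 0.625 -0.214  0.15 ] mid [ 0.596 -0.23   0.146]
pumpspout 86 med [ 0.585 -0.235  0.139] min [ 0.557 -0.246  0.124] max [ 0.626 -0.215  0.142] mid [ 0.591 -0.231  0.133]
dish 1015 med [ 0.533 -0.237  0.015] min [ 0.488 -0.285  0.008] max [ 0.59  -0.19   0.023] mid [ 0.539 -0.238  0.016]
[[  4.  -4.  -2.  -5.  -1.   1.  -2.  -1.  -3.  27.  12.  10.  nan  19.  19.]
 [ -2.   2.  -4.  -0.  13.  11.  -2.  -0.  -3.  34.  14.  29.  29.  31.  33.]
 [  5.   3.  -4.  -4.  11.  nan  53.  11.   9.  27.  46.  16.  19.  16.  16.]
 [ -2.   0.  -2.  -2.  11.  11.  60.  11.  58.  11.  63.  10.  11.  10.  -3.]
 [ -1.   5.  -2.   4.  15.  86.  52.  79.  68.  10.  51.  13.  10.   9.  -3.]
 [ -2.  -2.  -2.  -5.  14. 104.  94.  99.  86.  96.  37.   9.  13.  11.  -2.]
 [  3.   1.   2.  13. 121.  93. 118. 114.  98. 101.  13.   8.  11.   8.  -3.]
 [ -3.  -1.   2.  13. 128. 134. 138. 132. 127.  93.   6.  11.   6.   6.  -3.]
 [ -1.  -1.  -3.  10. 133. 150. 144. 134.  nan   9.   8.  12.   8.  12.  -2.]
 [  1.  
[... 1867 characters left out ...]
 16.  41.  56.  68.  73.  74.  75.  73.  75.  71. 139. 141.  -2.  -2.  -4.]
 [  7.  25.  46.  57.  69.  70.  69.  70.  69.  66. 139. 139.  -0.  -0.   2.]
 [  0.  19.  30.  44.  50.  57.  62.  59.  49.  -2. 140. 137.   1.  -5.  -2.]
 [  1.  -1.  13.  21.  29.  30.  34.  20.  -1.   2.  -1. 138.  -1.  -1.   4.]
 [  1.   4.   1.  -1.   3.   7.   2.   0.   2.  -2.  -0. 137.  -7.   1.   2.]
 [  3.  -2.   1.  nan   1.  12.  15.  15.  11.   1. 127. 138.  -1.  -1.  -2.]
 [  1.  -6.  15.  18.  14.  16.  12.  17.  16.  16.  14.  13.  -1.   3.  -4.]
 [  0.  19.  13.  11.  13.  16.  17.  19.  18.  12.  17.  15.  11.   1.  -2.]
 [ 21.  12.  17.  19.  13.  17.  14.  19.  17.  17.  16.  15.  16.  14.  nan]]
```

View pics/crop.png

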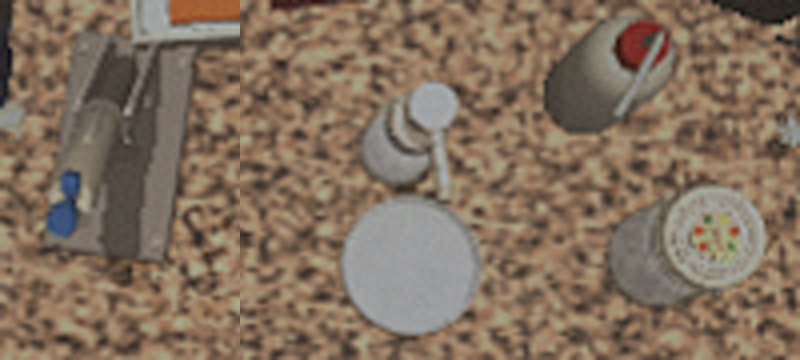

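The crop shows the round pump top, with the spout running down the image to the dish, which is unobstructed. The pipette leans towards the robot, with the blue knob and ejector at about (62,215) in the crop. Next come the fits.

```bash
cat > fit.py <<'E'
from h import *
from scipy.optimize import least_squares
np.set_printoptions(precision=4,suppress=True,linewidth=200)
W=np.load('W.npy')
def pts(r0,r1,c0,c1,zlo,zhi):
    S=W[r0:r1,c0:c1].reshape(-1,3);return S[(S[:,2]>zlo)&(S[:,2]<zhi)]
def circ(S):
    c,r=cv2.minEnclosingCircle(S[:,:2].astype(np.float32));return c,r,S[:,:2].mean(0)
S=pts(190,208,400,440,.130,.155);print('pump',circ(S),len(S))
S=pts(222,262,395,440,.008,.025);print('dish',circ(S[S[:,0]<.58]))
S=pts(180,245,265,325,.005,.017);r=cv2.minAreaRect(S[:,:2].astype(np.float32));print('plate',r,cv2.boxPoints(r))
# pipette axis: cylinder fit on handle points
S=pts(196,216,283,300,.10,.21)
ax0=np.array([-.55,.12,.82])
def f(p):
    o=np.array([p[0],p[1],.17]);d=np.array([p[2],p[3],1.]);d/=np.linalg.norm(d)
    v=S-o;return np.linalg.norm(v-np.outer(v@d,d),axis=1)-.0135
q=least_squares(f,[.53,.09,-.67,.15],loss='soft_l1',f_scale=.002)
d=np.array([q.x[2],q.x[3],1]);d/=np.linalg.norm(d)
print('pip',q.x,'axis',d,len(S),np.sqrt(np.mean(q.fun**2)),np.median(abs(q.fun)))
E=pts(210,232,270,300,.228,.25);print('knob top',E.mean(0),len(E))
for n,b in dict(beaker=(255,290,205,245,.06,.2),tipbox=(210,270,135,205,.05,.2),vial=(185,205,345,365,.03,.1),jar=(215,255,460,510,.09,.2),redbottle=(170,215,445,490,.1,.3),bottle=(185,230,180,230,.1,.3)).items():
    S=pts(*b);print(n,S.min(0),S.max(0))
E
python3 fit.py
```

```text
pump ((0.612137496471405, -0.2307761311531067), 0.01654427871108055, array([ 0.6112, -0.2301])) 142
dish ((0.5329440832138062, -0.23818504810333252), 0.04809626191854477, array([ 0.5329, -0.2375]))
plate ((0.6174619793891907, 0.08806604146957397), (0.1589207798242569, 0.17508608102798462), 89.02403259277344) [[0.5286 0.0101]
 [0.7036 0.0071]
 [0.7063 0.166 ]
 [0.5313 0.169 ]]
pip [ 0.5784  0.0943 -0.7036  0.1274] axis [-0.5724  0.1037  0.8134] 263 0.0024030479976382313 0.00110384379475275
knob top [0.5364 0.0995 0.2371] 48
beaker [0.4244 0.2318 0.0603] [0.4885 0.295  0.1064]
tipbox [0.4744 0.2935 0.0509] [0.6056 0.4749 0.1668]
vial [ 0.6426 -0.0798  0.0305] [ 0.6624 -0.0611  0.0438]
jar [ 0.5034 -0.4333  0.09  ] [ 0.5671 -0.3678  0.1255]
redbottle [ 0.5964 -0.3843  0.1001] [ 0.6757 -0.3284  0.1918]
bottle [0.5774 0.2695 0.1001] [0.6474 0.3379 0.1892]
```

arm_command --increments '[[[0, 0, -3, 0, 0, 0], [0, 0, -6, 0, 0, 0], [-1, -1, -9, 0, 0, 0], [-3, -3, -11, 0, 0, 0], [-5, -5, -12, 0, 0, 0], [-7.5, -7.2, -12, 0, 0, 0], [-10, -9.6, -12, 0, 0, 0], [-12.5, -12, -12, 0, 0, 0], [-15, -14.4, -12, 0, 0, 0], [-17.5, -16.8, -12, 0, 0, 0]]]' --jaw 1 --newtons 20

```text
time_s: 0.93
tcp_pos: [0.3224, 0.3665, 0.351]
ee_rot: [[-0.938, 0.345, -0.0], [0.345, 0.938, -0.001], [0.0, -0.001, -1.0]]
wrist_force: [0.6, 0.0, 0.8]
finger_gap: 0.0002
grasp_force: 0.0
```

arm_command --increments '[[[-2.6, -2.5, 0, 0, 0, 0], [-5.2, -5, 0, 0, 0, 0], [-7.8, -7.5, 0, 0, 0, 0], [-10.4, -10, 0, 0, 0, 0], [-13, -12.5, 0, 0, 0, 0], [-15.6, -15, 0, 0, 0, 0], [-18.2, -17.5, 0, 0, 0, 0], [-20.8, -20, 0, 0, 0, 0], [-23.4, -22.5, 0, 0, 0, 0], [-26, -25, 0, 0, 0, 0]]]'

```text
time_s: 1.77
tcp_pos: [0.4799, 0.0422, 0.3511]
ee_rot: [[-0.938, 0.345, -0.001], [0.345, 0.938, -0.0], [0.001, -0.0, -1.0]]
wrist_force: [0.1, 0.9, -0.2]
finger_gap: 0.0
grasp_force: 0.0
```

arm_command --increments '[[[-2.6, -2.5, 0, 0, 0, 0], [-5.2, -5, 0, 0, 0, 0], [-7.8, -7.5, 1, 0, 0, 0], [-10.4, -10, 3, 0, 0, 0], [-13, -12.5, 5, 0, 0, 0], [-15.6, -15, 7, 0, 0, 0], [-18.2, -17.5, 9, 0, 0, 0], [-20.8, -20, 11, 0, 0, 0], [-21.8, -21.1, 13, 0, 0, 0], [-21.8, -21.1, 15, 0, 0, 0]]]'

```text
time_s: 2.6
tcp_pos: [0.6114, -0.2356, 0.1993]
ee_rot: [[-0.936, 0.352, 0.0], [0.352, 0.936, -0.004], [-0.001, -0.004, -1.0]]
wrist_force: [0.2, -0.3, 0.3]
finger_gap: 0.0001
grasp_force: 0.0
```

arm_command --increments '[[[0, 0, 0, 0, 0, 0], [0, 0, 0, 0, 0, 0]]]'

```text
time_s: 2.77
tcp_pos: [0.6104, -0.2285, 0.2]
ee_rot: [[-0.939, 0.345, -0.003], [0.345, 0.939, 0.002], [0.004, 0.001, -1.0]]
wrist_force: [-0.1, 0.4, 0.2]
finger_gap: -0.0
grasp_force: 0.0
```

arm_command --increments '[[[0, 0, 2, 0, 0, 0], [0, 0, 4, 0, 0, 0], [0, 0, 5, 0, 0, 0], [0, 0, 5.5, 0, 0, 0], [0, 0, 6.0, 0, 0, 0], [0, 0, 6.4, 0, 0, 0], [0, 0, 6.7, 0, 0, 0], [0, 0, 6.9, 0, 0, 0], [0, 0, 6.9, 0, 0, 0], [0, 0, 6.9, 0, 0, 0]]]'

```text
time_s: 3.6
tcp_pos: [0.6117, -0.2285, 0.1336]
ee_rot: [[-0.939, 0.345, 0.001], [0.345, 0.939, 0.001], [-0.0, 0.001, -1.0]]
wrist_force: [-2.3, 2.6, 6.9]
finger_gap: 0.0001
grasp_force: 3.3
```

arm_command --increments '[[[0, 0, 0.2, 0, 0, 0], [0, 0, 0.4, 0, 0, 0], [0, 0, 0.5, 0, 0, 0], [0, 0, 0.5, 0, 0, 0], [0, 0, 0.5, 0, 0, 0]]]'

```text
time_s: 4.02
tcp_pos: [0.6118, -0.2286, 0.1319]
ee_rot: [[-0.938, 0.345, 0.002], [0.345, 0.938, 0.0], [-0.002, 0.001, -1.0]]
wrist_force: [-9.3, 5.4, 25.0]
finger_gap: -0.0002
grasp_force: 12.9
```

arm_command --increments '[[[0, 0, -1, 0, 0, 0], [0, 0, -2, 0, 0, 0], [0, 0, -4, 0, 0, 0], [0, 0, -7, 0, 0, 0], [0, 0, -10, 0, 0, 0], [0, 0, -13, 0, 0, 0], [0, 0, -16, 0, 0, 0], [0, 0, -18, 0, 0, 0], [0, 0, -19, 0, 0, 0], [0, 0, -19, 0, 0, 0]]]' --jaw 0

```text
time_s: 4.85
tcp_pos: [0.6129, -0.2301, 0.3202]
ee_rot: [[-0.938, 0.346, 0.006], [0.346, 0.938, -0.002], [-0.006, 0.0, -1.0]]
wrist_force: [0.8, 0.3, -0.5]
finger_gap: 0.086
grasp_force: 0.0
```

```bash
cat >> h.py <<'E'
from scipy.spatial.transform import Rotation as Ro
G=np.array([.553,.099,.206]); yaw=np.deg2rad(-10.3)
def Rt(tilt):
    z=np.array([np.sin(tilt)*np.cos(yaw),np.sin(tilt)*np.sin(yaw),-np.cos(tilt)]);y=np.array([-np.sin(yaw),np.cos(yaw),0])
    return np.stack([np.cross(y,z),y,z],1)
def inc(s,p,R):
    R0=np.array(s['ee_rot']);return np.r_[R0.T@(np.array(p)-s['tcp_pos'])*100,Ro.from_matrix(R0.T@R).as_rotvec()]
E
python3 - <<'E'
from bench import *
from h import *
np.set_printoptions(precision=3,suppress=True)
s=sense();R=Rt(.614);d=-R[:,2];print(d)
c=capture('top');W=cloud(c)
S=W[190:208,400:440].reshape(-1,3);S=S[(S[:,2]>.12)&(S[:,2]<.16)];print('pump z',np.median(S[:,2]),len(S))
for k in(.12,):
    print(inc(s,G-.019*d+k*d,R))
E
```

```text
[-0.567  0.103  0.817]
pump z 0.14438067018187584 142
[22.759 27.802  3.025 -0.054 -0.606 -0.168]
```

arm_command --increments '[[[1, 1.2, 0, 0, 0, 0], [3, 3.7, 0, 0, 0, 0], [5.2, 6.4, 0, 0, 0, 0], [7.5, 9.2, 0, 0, 0, 0], [9.8, 12, 0, 0, 0, 0], [12.1, 14.8, 0, 0, 0, 0], [14.4, 17.6, 0, 0, 0, 0], [16.7, 20.4, 0, 0, 0, 0], [19, 23.2, 0, 0, 0, 0], [20, 24.5, 0, 0, 0, 0]]]'

```text
time_s: 5.73
tcp_pos: [0.5051, 0.0749, 0.3154]
ee_rot: [[-0.941, 0.339, -0.005], [0.339, 0.941, 0.002], [0.005, 0.0, -1.0]]
wrist_force: [-0.2, -0.1, -0.5]
finger_gap: 0.0856
grasp_force: 0.0
```

arm_command --increments '[[[0.5, 0.5, 0.3, -0.005, -0.05, -0.015], [1, 1, 0.6, -0.01, -0.12, -0.03], [1.4, 1.6, 1, -0.016, -0.19, -0.05], [1.7, 2.2, 1.4, -0.022, -0.26, -0.07], [2, 2.6, 1.8, -0.028, -0.33, -0.09], [2.3, 3, 2.2, -0.036, -0.4, -0.11], [2.6, 3.3, 2.6, -0.042, -0.47, -0.13], [2.76, 3.3, 2.9, -0.048, -0.54, -0.15], [2.76, 3.3, 3, -0.054, -0.606, -0.168], [2.76, 3.3, 3, -0.054, -0.606, -0.168]]]'

```text
time_s: 6.57
tcp_pos: [0.4883, 0.0996, 0.2828]
ee_rot: [[-0.848, 0.211, 0.486], [0.168, 0.977, -0.131], [-0.502, -0.029, -0.864]]
wrist_force: [0.6, -0.1, -0.5]
finger_gap: 0.0854
grasp_force: 0.0
```

arm_command --increments '[[[0, 0, 0, 0, 0, 0], [0, 0, 0, 0, 0, 0]]]'

```text
time_s: 6.73
tcp_pos: [0.4895, 0.0993, 0.2833]
ee_rot: [[-0.848, 0.212, 0.485], [0.171, 0.977, -0.128], [-0.501, -0.026, -0.865]]
wrist_force: [-0.4, -0.2, 1.4]
finger_gap: 0.0855
grasp_force: 0.0
```

```bash
cat > look.py <<'E'
import sys
from bench import *
from h import *
np.set_printoptions(precision=4,suppress=True)
s=sense();c=capture('wrist')
T=np.eye(4);T[:3,:3]=s['ee_rot'];T[:3,3]=s['tcp_pos'];T=T@c['mount']
W=cloud(c,T);np.savez('wrist.npz',W=W,color=c['color'],T=T);cv2.imwrite(f'pics/{sys.argv[1]}.png',c['color'])
R=Rt(.614);d=-R[:,2];print(s['tcp_pos'],np.round(s['joints'],1))
for k in(.12,.06,.0):print(k,inc(s,G-.019*d+k*d,R))
E
python3 look.py w1
```

```text
[0.4895 0.0993 0.2833] [-50.3  22.2  28.1 133.   66.7   9.8 -12.5]
0.12 [-0.6176  1.1013 -0.2773 -0.04   -0.0892 -0.0148]
0.06 [-1.1502  1.345   5.6941 -0.04   -0.0892 -0.0148]
0.0 [-1.6828  1.5887 11.6654 -0.04   -0.0892 -0.0148]
```

View pics/w1.png

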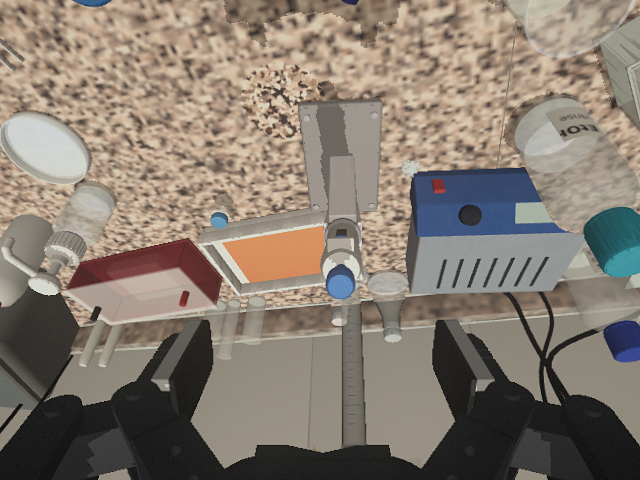

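The wrist view shows the pipette from its knob end. The blue knob is at (341,280), the handle sits just above it near (340,240), and the plate lies behind, so the fingers straddle it. Next I check the knob's measured position.

Run:
```python
from h import *
np.set_printoptions(precision=4,suppress=True)
z=np.load('wrist.npz');W=z['W'];d=-Rt(.614)[:,2];R=Rt(.614)
# coordinates along pipette axis relative to G: x,y lateral, a along
L=(W-G)@np.stack([R[:,0],R[:,1],d],1)
m=(np.hypot(L[...,0],L[...,1])<.04)&(L[...,2]>-.1)&(L[...,2]<.06)
for a in np.arange(-.09,.05,.01):
    q=L[m&(L[...,2]>a)&(L[...,2]<a+.01)]
    if len(q)>5:print(round(a,3),len(q),'x',np.percentile(q[:,0],[3,97]),'y',np.percentile(q[:,1],[3,97]))
```

```text
-0.09 49 x [0.0025 0.0122] y [-0.013   0.0127]
-0.08 69 x [0.0038 0.0123] y [-0.0122  0.0123]
-0.07 72 x [0.0043 0.0123] y [-0.0127  0.0117]
-0.06 67 x [0.0032 0.0135] y [-0.011   0.0121]
-0.05 71 x [0.004  0.0136] y [-0.01    0.0114]
-0.04 39 x [0.0047 0.0138] y [-0.0119  0.0109]
-0.03 37 x [0.0043 0.0146] y [-0.0132  0.0113]
-0.02 22 x [0.004  0.0095] y [-0.0139  0.0118]
-0.01 111 x [-0.0046  0.0194] y [-0.0159  0.0122]
-0.0 1097 x [-0.0041  0.0188] y [-0.0136  0.0098]
0.01 9 x [-0.0189 -0.0164] y [-0.0053  0.0026]
0.02 52 x [0.0028 0.0084] y [-0.0094  0.0054]
0.03 740 x [-0.0067  0.0081] y [-0.0101  0.0048]
0.04 10 x [-0.0061  0.0051] y [-0.0086  0.0031]
```

```bash
sed -i 's/G=np.array(\[.553,.099,.206\])/G=np.array([.5527,.0975,.206])/; ' h.py
cat > inc.py <<'E'
import sys
from bench import *
from h import *
np.set_printoptions(precision=3,suppress=True)
s=sense();R=Rt(.614);d=-R[:,2];print(s['tcp_pos'],np.round(s['joints'],1))
for k in map(float,sys.argv[1:]):print(k,inc(s,G-.019*d+k*d,R))
E
python3 inc.py .12 .075
```

```text
[0.49  0.099 0.284] [-50.2  22.2  28.  132.9  66.7   9.8 -12.5]
0.12 [-0.532  0.95  -0.264 -0.04  -0.088 -0.017]
0.075 [-0.927  1.131  4.215 -0.04  -0.088 -0.017]
```

arm_command --increments '[[[-0.3, 0.5, 0.7, -0.01, -0.02, -0.005], [-0.5, 0.8, 1.4, -0.02, -0.04, -0.01], [-0.6, 0.95, 2.1, -0.03, -0.06, -0.015], [-0.7, 1.0, 2.8, -0.04, -0.09, -0.017], [-0.8, 1.1, 3.5, -0.04, -0.09, -0.017], [-0.93, 1.13, 4.2, -0.04, -0.09, -0.017], [-0.93, 1.13, 4.2, -0.04, -0.09, -0.017], [-0.93, 1.13, 4.2, -0.04, -0.09, -0.017], [-0.93, 1.13, 4.2, -0.04, -0.09, -0.017]]]'

```text
time_s: 7.53
tcp_pos: [0.5216, 0.1022, 0.253]
ee_rot: [[-0.802, 0.181, 0.57], [0.147, 0.983, -0.105], [-0.579, -0.0, -0.815]]
wrist_force: [-0.5, 0.1, -0.1]
finger_gap: 0.0855
grasp_force: 0.0
```

```bash
python3 inc.py .075 .04 0
```

```text
[0.522 0.102 0.253] [-34.5  26.5   7.1 136.  119.3  21.2 -65.7]
0.075 [ 0.142  0.094  0.053 -0.001  0.004 -0.002]
0.04 [ 0.156  0.099  3.553 -0.001  0.004 -0.002]
0.0 [ 0.172  0.104  7.553 -0.001  0.004 -0.002]
```

arm_command --increments '[[[0.1, 0.1, 1, 0, 0, 0], [0.15, 0.1, 2, 0, 0, 0], [0.15, 0.1, 3, 0, 0, 0], [0.15, 0.1, 4, 0, 0, 0], [0.15, 0.1, 5, 0, 0, 0], [0.17, 0.1, 6, 0, 0, 0], [0.17, 0.1, 7, 0, 0, 0], [0.17, 0.1, 7.5, 0, 0, 0], [0.17, 0.1, 7.5, 0, 0, 0], [0.17, 0.1, 7.5, 0, 0, 0]]]'

```text
time_s: 8.37
tcp_pos: [0.563, 0.0965, 0.1904]
ee_rot: [[-0.802, 0.179, 0.57], [0.146, 0.984, -0.104], [-0.579, 0.0, -0.815]]
wrist_force: [-0.5, -0.6, -0.3]
finger_gap: 0.0853
grasp_force: 0.0
```

```bash
python3 inc.py 0; python3 look.py w2
```

```text
[0.563 0.097 0.19 ] [-24.7  36.1  -2.  133.7 131.   28.7 -75.3]
0.0 [-0.057 -0.087  0.033  0.     0.003 -0.   ]
[0.563  0.0965 0.1904] [-24.7  36.1  -2.  133.7 131.   28.7 -75.3]
0.12 [ -0.0985  -0.0868 -11.9673   0.       0.0034  -0.0001]
0.06 [-0.0779 -0.0869 -5.9674  0.      0.0034 -0.0001]
0.0 [-0.0574 -0.087   0.0326  0.      0.0034 -0.0001]
```

View pics/w2.png

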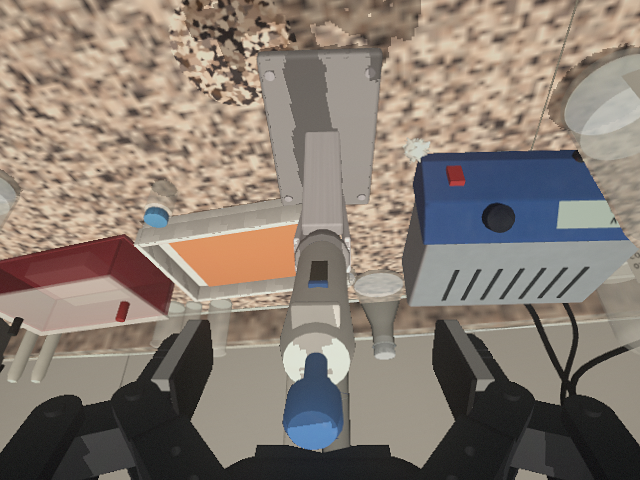

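The handle top is at (316,355) and the knob at (314,415), central between the pads at about x=190 and 455. Next I close the gripper.

arm_command --increments '[[[-0.06, -0.09, 0, 0, 0, 0], [-0.06, -0.09, 0, 0, 0, 0], [-0.06, -0.09, 0, 0, 0, 0], [-0.06, -0.09, 0, 0, 0, 0], [-0.06, -0.09, 0, 0, 0, 0], [-0.06, -0.09, 0, 0, 0, 0], [-0.06, -0.09, 0, 0, 0, 0], [-0.06, -0.09, 0, 0, 0, 0]]]' --jaw 1 --newtons 60

```text
time_s: 9.08
tcp_pos: [0.5633, 0.0959, 0.1914]
ee_rot: [[-0.802, 0.178, 0.571], [0.146, 0.984, -0.103], [-0.58, 0.001, -0.815]]
wrist_force: [-2.7, 1.0, 5.0]
finger_gap: 0.0266
grasp_force: 58.8
```

arm_command --increments '[[[0, 0, -0.5, 0, 0, 0], [0, 0, -1, 0, 0, 0], [0, 0, -2, 0, 0, 0], [0, 0, -3, 0, 0, 0], [0, 0, -4, 0, 0, 0], [0, 0, -5, 0, 0, 0], [0, 0, -6, 0, 0, 0], [0, 0, -7, 0, 0, 0], [0, 0, -7.5, 0, 0, 0], [0, 0, -7.5, 0, 0, 0]]]'

```text
time_s: 9.92
tcp_pos: [0.52, 0.104, 0.2534]
ee_rot: [[-0.801, 0.178, 0.571], [0.146, 0.984, -0.102], [-0.58, 0.002, -0.814]]
wrist_force: [-0.5, 0.7, -0.2]
finger_gap: 0.0269
grasp_force: 59.1
```

```bash
python3 inc.py .075 .145
```

```text
[0.52  0.104 0.253] [-34.7  26.4   6.9 136.2 119.6  21.4 -66.2]
0.075 [ 0.01  -0.057  0.195  0.002  0.005 -0.   ]
0.145 [-0.026 -0.042 -6.805  0.002  0.005 -0.   ]
```

arm_command --increments '[[[0, 0, -0.5, 0, 0, 0], [0, 0, -1, 0, 0, 0], [0, 0, -1.5, 0, 0, 0], [0, 0, -2, 0, 0, 0], [0, 0, -2.5, 0, 0, 0], [0, 0, -3, 0, 0, 0], [0, 0, -3.5, 0, 0, 0], [0, 0, -4, 0, 0, 0], [0, 0, -4, 0, 0, 0]]]'

```text
time_s: 10.67
tcp_pos: [0.4975, 0.1078, 0.2854]
ee_rot: [[-0.802, 0.178, 0.571], [0.146, 0.984, -0.102], [-0.58, 0.001, -0.815]]
wrist_force: [0.5, 0.5, -2.1]
finger_gap: 0.0271
grasp_force: 59.2
```

```bash
python3 inc.py .115 .15
```

```text
[0.498 0.108 0.285] [-44.   21.6  16.3 136.6 108.1  17.  -55.3]
0.115 [-0.014 -0.031  0.126  0.001  0.005 -0.   ]
0.15 [-0.03  -0.026 -3.374  0.001  0.005 -0.   ]
```

Tracking is good, so I continue.

arm_command --increments '[[[0, 0, -0.5, 0, 0, 0], [0, 0, -1, 0, 0, 0], [0, 0, -1.5, 0, 0, 0], [0, 0, -2, 0, 0, 0], [0, 0, -2.5, 0, 0, 0], [0, 0, -3, 0, 0, 0], [0, 0, -3.5, 0, 0, 0], [0, 0, -4, 0, 0, 0], [0, 0, -4, 0, 0, 0]]]'

```text
time_s: 11.42
tcp_pos: [0.4749, 0.1119, 0.3178]
ee_rot: [[-0.802, 0.179, 0.571], [0.146, 0.984, -0.103], [-0.58, 0.001, -0.815]]
wrist_force: [-0.7, 0.2, -0.9]
finger_gap: 0.0271
grasp_force: 59.1
```

```bash
python3 inc.py .155;  python3 look.py w3
```

```text
[0.475 0.112 0.318] [-55.4  16.8  27.1 136.4  86.6  15.  -34.3]
0.155 [-0.03  -0.022  0.098  0.001  0.004 -0.001]
[0.4749 0.1119 0.3178] [-55.4  16.8  27.1 136.4  86.6  15.  -34.3]
0.12 [-0.014  -0.0257  3.5976  0.0012  0.0044 -0.0005]
0.06 [ 0.0126 -0.0327  9.5975  0.0012  0.0044 -0.0005]
0.0 [ 0.0393 -0.0397 15.5975  0.0012  0.0044 -0.0005]
```

View pics/w3.png

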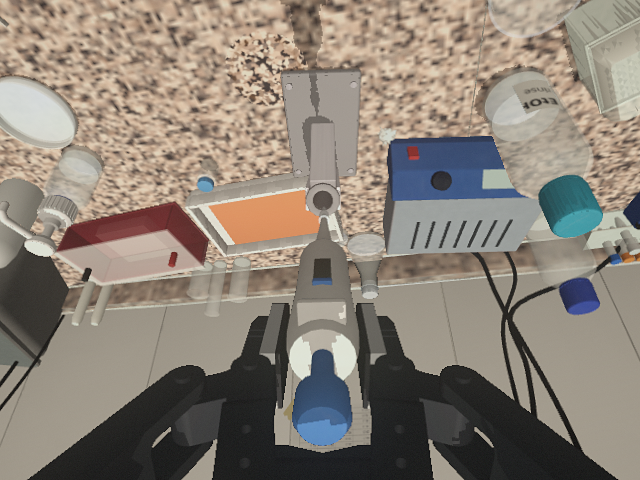

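The pipette hangs free. The sleeve's mouth is empty at (322,197) and the tip is just above it at (323,222). Next I lift and bring it upright.

arm_command --increments '[[[-0.6, 0, -0.8, 0, 0, 0], [-1.5, 0, -2.1, 0, 0.04, 0], [-2.4, 0, -3.4, 0, 0.1, 0], [-3.2, 0, -4.5, 0, 0.18, 0], [-3.5, 0, -4.9, 0, 0.26, 0], [-3.5, 0, -4.9, 0, 0.34, 0], [-3.5, 0, -4.9, 0, 0.42, 0], [-3.5, 0, -4.9, 0, 0.5, 0], [-3.5, 0, -4.9, 0, 0.57, 0], [-3.5, 0, -4.9, 0, 0.614, 0]]]'

```text
time_s: 12.3
tcp_pos: [0.4751, 0.1119, 0.3787]
ee_rot: [[-0.984, 0.178, 0.009], [0.178, 0.984, 0.002], [-0.008, 0.003, -1.0]]
wrist_force: [1.1, -1.4, -0.4]
finger_gap: 0.0273
grasp_force: 59.1
```

arm_command --increments '[[[0, 0, 0, 0, 0, 0], [0, 0, 0, 0, 0, 0]]]'

```text
time_s: 12.47
tcp_pos: [0.4766, 0.1098, 0.3765]
ee_rot: [[-0.983, 0.183, 0.013], [0.183, 0.983, -0.005], [-0.013, -0.002, -1.0]]
wrist_force: [-0.3, -0.7, -1.0]
finger_gap: 0.0272
grasp_force: 59.1
```

```bash
cat > fin.py <<'E'
from bench import *
from h import *
np.set_printoptions(precision=3,suppress=True)
s=sense();print(s['tcp_pos'],np.round(s['joints'],1),np.round(s['ee_rot'],3).tolist())
for z in(.30,.238):print(z,inc(s,[.524,-.239,z],Rt(0)))
c=capture('top');W=cloud(c);m=(W[...,1]<.2)&(W[...,1]>.02)&(W[...,0]<.53)&(W[...,0]>.40)&(W[...,2]>.06)&(W[...,2]<.26)
print(m.sum())
c=capture('scene');cv2.imwrite('pics/sc2.png',c['color'])
E
python3 fin.py
```

```text
[0.477 0.11  0.377] [-21.5  19.    4.  100.7  -0.9  59.8  62.2] [[-0.983, 0.183, 0.013], [0.183, 0.983, -0.005], [-0.013, -0.002, -1.0]]
0.3 [-10.959 -33.398   7.878  -0.002   0.013  -0.005]
0.238 [-10.877 -33.384  14.078  -0.002   0.013  -0.005]
10
```

View pics/sc2.png

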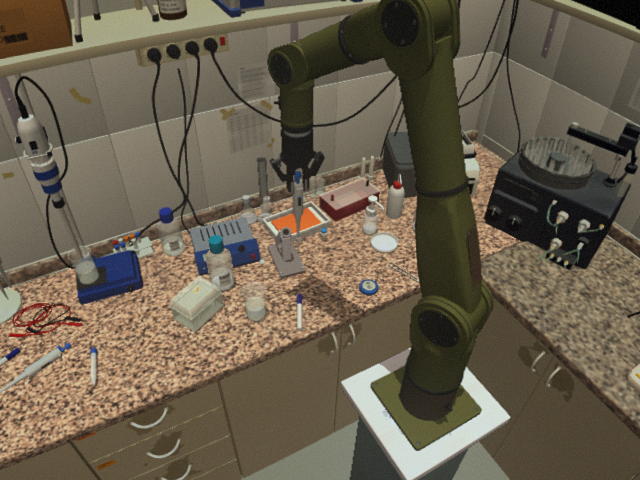

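The pipette hangs upright at about (297,200), and the dish at (384,242) and bystanders are undisturbed. Next I carry it over.

arm_command --increments '[[[-0.3, -1, 0, 0, 0.005, 0], [-1.1, -3.4, 0, 0, 0.013, 0], [-2.2, -6.8, 0, 0, 0.013, 0], [-3.3, -10.2, 0, 0, 0.013, 0], [-4.4, -13.6, 0, 0, 0.013, 0], [-5.5, -17, 0, 0, 0.013, 0], [-6.6, -20.4, 0, 0, 0.013, 0], [-7.7, -23.8, 0, 0, 0.013, 0], [-8.8, -27.2, 0, 0, 0.013, 0], [-9.5, -29.5, 0, 0, 0.013, 0]]]'

```text
time_s: 13.4
tcp_pos: [0.5147, -0.1983, 0.3789]
ee_rot: [[-0.984, 0.181, -0.0], [0.181, 0.984, -0.003], [-0.0, -0.003, -1.0]]
wrist_force: [0.0, -0.6, -0.6]
finger_gap: 0.0267
grasp_force: 59.2
```

arm_command --increments '[[[-0.5, -1.5, 0.5, 0, 0, 0], [-1, -2.8, 1.5, 0, 0, 0], [-1.3, -3.5, 3, 0, 0, 0], [-1.5, -3.9, 5, 0, 0, 0], [-1.5, -3.9, 7, 0, 0, 0], [-1.5, -3.9, 8, 0, 0, 0], [-1.5, -3.9, 8, 0, 0, 0], [-1.5, -3.9, 8, 0, 0, 0]]]'

```text
time_s: 14.07
tcp_pos: [0.5235, -0.2354, 0.2987]
ee_rot: [[-0.984, 0.177, -0.001], [0.177, 0.984, 0.001], [0.001, 0.0, -1.0]]
wrist_force: [0.8, -0.1, 0.6]
finger_gap: 0.0271
grasp_force: 59.2
```

```bash
sed -i 's/^c=capture(.top.*$//; s/^print(m.*$//; s/sc2/sc3/' fin.py
cat >> fin.py <<'E'
print(s['time_s'])
i=c['color'][130:270,290:470];cv2.imwrite('pics/sc3.png',cv2.resize(i,None,fx=4,fy=4,interpolation=cv2.INTER_CUBIC))
t=np.linalg.inv(c['cam_to_world'])
tip=np.array(s['tcp_pos'])+.203*np.array(s['ee_rot'])[:,2]
for p in(tip,[.533,-.238,.001]):
    q=t[:3,:3]@p+t[:3,3];uv=cv2.projectPoints(q.reshape(1,1,3),np.zeros(3),np.zeros(3),c['intrinsics'],c['dist_coeffs'])[0].ravel();print(p,uv,(uv-[290,130])*4)
E
python3 fin.py
```

```text
[ 0.524 -0.235  0.299] [ 15.   31.2   7.8  94.3  -4.9  54.9 104.3] [[-0.984, 0.177, -0.001], [0.177, 0.984, 0.001], [0.001, 0.0, -1.0]]
0.3 [-0.109 -0.344 -0.13   0.    -0.001  0.002]
0.238 [-0.115 -0.346  6.07   0.    -0.001  0.002]
14.0667
[ 0.523 -0.235  0.096] [387.125 224.124] [388.501 376.497]
[0.533, -0.238, 0.001] [383.182 243.766] [372.729 455.063]
```

View pics/sc3.png

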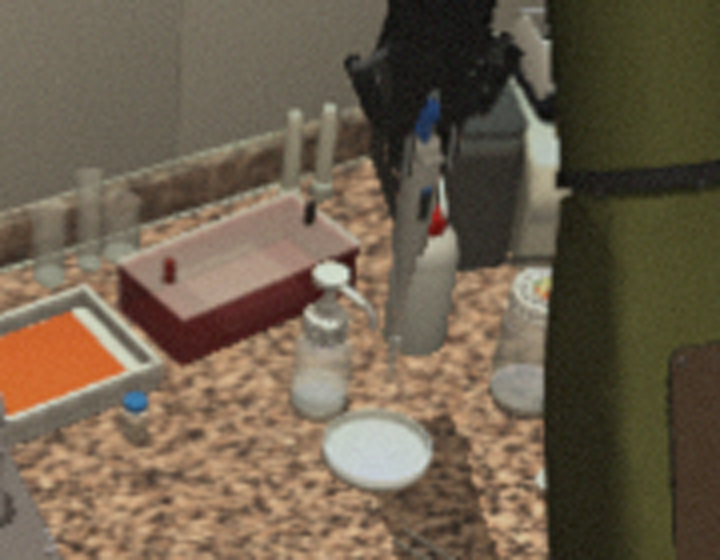

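The tip shows at (394,373) in the crop against a predicted (388,376), above the dish at (378,450) and clear of the spout end at (375,325). Next I descend.

arm_command --increments '[[[-0.1, -0.3, 1, 0, 0, 0], [-0.1, -0.3, 2.2, 0, 0, 0], [-0.1, -0.3, 3.4, 0, 0, 0], [-0.1, -0.3, 4.6, 0, 0, 0], [-0.1, -0.3, 5.5, 0, 0, 0], [-0.1, -0.3, 6.1, 0, 0, 0], [-0.1, -0.3, 6.1, 0, 0, 0], [-0.1, -0.3, 6.1, 0, 0, 0], [-0.1, -0.3, 6.1, 0, 0, 0], [-0.1, -0.3, 6.1, 0, 0, 0]]]'

```text
time_s: 14.95
tcp_pos: [0.5246, -0.24, 0.2385]
ee_rot: [[-0.984, 0.179, 0.001], [0.179, 0.984, -0.001], [-0.001, -0.0, -1.0]]
wrist_force: [0.7, 0.1, -1.3]
finger_gap: 0.0275
grasp_force: 59.1
```

```bash
sed -i 's/sc3/sc4/' fin.py; python3 fin.py
```

```text
[ 0.525 -0.24   0.239] [ 15.9  35.3   7.   98.4  -5.6  46.5 105.1] [[-0.984, 0.179, 0.001], [0.179, 0.984, -0.001], [-0.001, -0.0, -1.0]]
0.3 [ 0.067  0.085 -6.146 -0.     0.001 -0.   ]
0.238 [ 0.076  0.087  0.054 -0.     0.001 -0.   ]
14.95
[ 0.525 -0.24   0.036] [386.131 237.318] [384.525 429.271]
[0.533, -0.238, 0.001] [383.182 243.766] [372.729 455.063]
```

View pics/sc4.png

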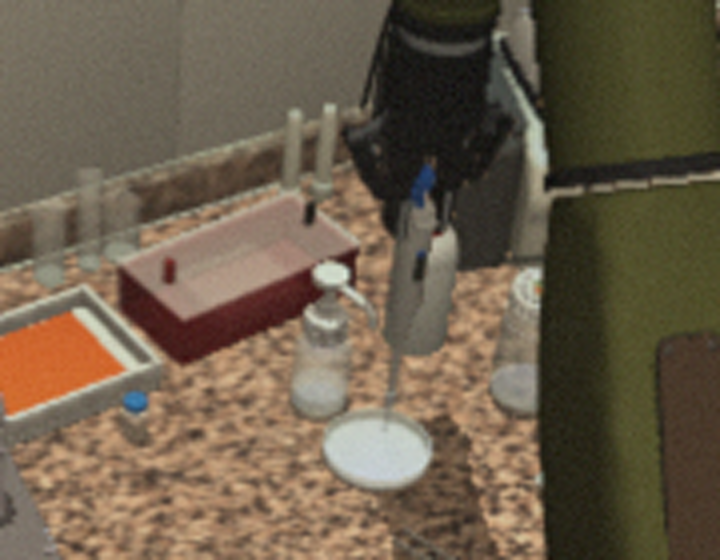

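The tip is at about (386,428), matching the predicted (385,429). That puts it about 35 mm above the dish, clear of the spout, with the pipette upright. Handing in.

```bash
python3 -c "
from bench import *
print(hand_in())"
```

```text
the job is handed in; nothing more can be done
None
```

I pressed the pump to the bottom and it came back up; the pipette is now held upright about 35 mm above the dish floor, roughly 1 cm off centre (away from the spout), and the job is handed in at about 15 s with no verdict returned.

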